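# Put away the offcuts and wing nuts left by the drill press

### The job

Clear the worktop after drilling: pile the three small wooden offcuts from the near part of the worktop in the middle of the plywood plate, the longest at the bottom, the middle one on it and the shortest on top, each flat, centred on the one below and lying lengthwise along the plate, and put both wing nuts in the open tin that stands near the front. Leave the glue bottle and the drill case beside the work where they are, and leave everything released and at rest.

Things in the scene. Friction and masses are not known exactly. Their poses are not given: they have to be found in the camera images.
- long_offcut_c (a point): the longest small offcut, tan-brown wood; a rectangular piece 40 x 76 x 20 mm (x, y, z), lying flat and loose. The point is its centre, half-way up (10 mm above its underside); x across its narrow side (40 mm: grip across this), y along its length, z up.
- middle_offcut_c (a point): the middle offcut, whitish wood; a rectangular piece 45 x 61 x 19 mm (x, y, z), lying flat and loose. The point is its centre, half-way up (9.5 mm above its underside); x across its narrow side (45 mm: grip across this), y along its length, z up.
- short_offcut_c (a point): the shortest offcut, tan-brown wood; a rectangular piece 30 x 52 x 14 mm (x, y, z), lying flat and loose. The point is its centre, half-way up (7 mm above its underside); x across its narrow side (30 mm: grip across this), y along its length, z up.
- nut_a_c (a point): small grey metal wing nut, one of two alike, standing loose on its round hub with the wings up: hub 13 mm in diameter, 30 mm over the wings, 13 mm high. The point is its centre, half-way up (6.5 mm above its foot) on the hub's axis; y runs along the wings, x across them (13 mm over the hub, the wings are 4 mm thick), z up.
- nut_b_c (a point): small grey metal wing nut, one of two alike, standing loose on its round hub with the wings up: hub 13 mm in diameter, 30 mm over the wings, 13 mm high. The point is its centre, half-way up (6.5 mm above its foot) on the hub's axis; y runs along the wings, x across them (13 mm over the hub, the wings are 4 mm thick), z up.
- plate: pale plywood plate, 160 x 90 x 6 mm, lying flat on the worktop and fixed there; the pile goes on it. Origin at the centre of its underside, its top is 6 mm above; x along its 160 mm length, y across, z up. It may lie in front of the robot to the left or to the right.
- tin: round open tin of grey sheet metal, fixed on the worktop, 76 mm over the rim, 51 mm high, the clear opening about 60 mm wide, floor 2 mm thick. Origin at the centre of its underside, z up. It stands at the front, on the other side from the plate (another such tin far back at the right is not meant).
- glue_bottle: white glue bottle with a red nozzle, 52 mm in diameter, 152 mm high, standing loose at the front left; to be left alone. Origin at the centre of its underside.
- drill_case: flat dark grey steel drill case, 102 x 151 x 26 mm (x, y, z), closed, lying loose at the right front; to be left alone. Origin at the centre of its underside.

How it is judged:
By the outcome, as a careful person would: the job done as asked, in the order asked, and still so for the second after the job is handed in, with the robot touching nothing.
It also fails if it takes over 128 s, if anything falls off the work surface, if the arm or the gripper's body presses on something with over 40 N, if the wrist force passes 120 N, or if a joint passes its speed limit or range.

### The arm

A 6-joint arm with a two-finger parallel gripper is mounted at the origin on a cart in front of the work surface, level with it; the furniture and walls round the work are solid. World frame = base frame: x ahead of the robot, y to its left, z up, the work surface at z = 0. Lengths are in m, angles in rad, forces in N, time in s.
With the tool pointing down it reaches from about 0.275 to 1 m from the base axis. Payload 8.4 kg.
Tool frame: the origin (TCP) lies on the centre line of the jaws, within the pads' length; the fingertips stand 17 mm ahead of it and the grasp point (between the pads) lies 2 mm behind it (bot.tcp_to_tips is the z of the fingertips in the tool frame, in m); z points along the fingers, y is the line along which they close (so a half turn about z gives the same grasp; the last joint's range is limited). The gripper opens to 85 mm and grips with 20 to 120 N. Pads are 22 mm wide; open, the fingers measure 114 mm over their backs; the gripper's body (76 mm by 85 mm) begins 54 mm behind the grasp point. The pads swing forward as they close: fully open they stand 13 mm farther back than shut.
Start: joints at [1.207, 0.353, 1.633, -0, 1.155, -0.002], TCP at [0.221, 0.585, 0.248] pointing down, gripper open.
Joint ranges: [-2.63, 2.63], [-0.92, 2.1], [0.06, 2.66], [-1.3, 4.44], [0, 2.69], [-3.02, 3.02]. Speed limits (rad/s): [2.22, 2.22, 2.79, 3.14, 3.14, 3.14].

### API

Orientations are given as a unit quaternion [x, y, z, w].
In Python, from workcell import bot, hand, kinematics, get_obs, vision, hand_in gives the robot as it stands. The module is installed in compiled form; this text tells all that it offers. Calls block until the motion is done:
- bot.reach(position, orientation): joint-space move of the TCP to a pose.
- bot.servo_line(position, ori=None, velocity=0.15): straight line of the TCP; ori=None keeps the orientation; velocity is the mean speed in m/s.
- bot.goto_joints(angles): joint-space move.
- hand.move_gripper(opening, strength=None): finger opening in m; strength is the grip in N (None keeps the last); returns when the fingers have stopped.
- bot.dwell(seconds).
- kinematics.solve_ik(position, orientation): joint angles nearest the present ones, or None.
- get_obs(): the state.
- vision.read_camera(name): name is "side" or "top"; returns a dict with "frame" (480x640x3 uint8, red, green, blue), "intrinsics" (3x3 intrinsics, pixels), "dist" ([k1, k2, p1, p2, k3] as OpenCV has them; the pictures are not rectified), "view" (4x4, takes a point from world to camera coordinates). Camera axes: x right, y down, z forward; pixel columns grow to the right and rows downward; lengths in m; the calibration is good to about 2 mm. A picture is of the moment at which its call begins. There is no depth.
A pose or a line that the arm cannot do raises bot.IKError and nothing moves.
- hand_in(): hands the job in; it is judged then, once.
The state is a dict: "time_s": time; "joint_pos": joint angles; "joint_vel": joint speeds; "joint_efforts": joint torques, N m; "position": TCP position; "orientation": TCP orientation; "wrist_force": force on the tool from outside, world axes, zero at the start; "ft_torque": the same for the moment, N m; "gripper_width": finger opening in m; "grip_force": force on a finger pad.
Only numpy, scipy, OpenCV 4.12 (cv2) and the standard library are available. Lean on these libraries where they do the work, as an engineer would, in place of code of your own. Each camera call takes 0.05 s, during which the arm holds its last target. There are 200 camera calls.

## Working session

There is one attempt and no reset: what is moved stays moved. The work goes in short steps, each a Python script; the robot and the scene stay as the last script left them, time stands still between calls to the robot, and variables do not carry over. Pictures are saved under pics/ and viewed, at most 14 in all, crops included, and the job is handed in when it is done.

```bash
mkdir -p pics
cat > h.py <<'E'
import numpy as np, cv2
from workcell import bot, hand, kinematics, get_obs, vision, hand_in
def snap(n):
    c=vision.read_camera(n); return c
def save(im,fn): cv2.imwrite('pics/'+fn,cv2.cvtColor(im,cv2.COLOR_RGB2BGR))
def toplane(c,uv,z):
    K=np.array(c['intrinsics'],float);V=np.array(c['view'],float)
    p=cv2.undistortPoints(np.array(uv,float).reshape(-1,1,2),K,np.array(c['dist'],float)).reshape(-1,2)
    d=np.c_[p,np.ones(len(p))]@V[:3,:3]; o=-V[:3,:3].T@V[:3,3]
    return o+d*((z-o[2])/d[:,2])[:,None]
def proj(c,P):
    V=np.array(c['view'],float)
    return cv2.projectPoints(np.array(P,float).reshape(-1,1,3),cv2.Rodrigues(V[:3,:3])[0],V[:3,3],np.array(c['intrinsics'],float),np.array(c['dist'],float))[0].reshape(-1,2)
E
python3 - <<'E'
from h import *
for n in('top','side'):
    c=snap(n); save(c['frame'],n+'0.png'); np.save(n+'0.npy',c,allow_pickle=True)
    V=c['view'];print(n,-V[:3,:3].T@V[:3,3],V[2,:3],c['intrinsics'][0],c['dist'])
o=get_obs();print(o['time_s'],o['orientation'],o['position'],bot.tcp_to_tips)
E
```

```text
top [ 0.41312045 -0.01436861  1.25840206] [ 0.08764247 -0.00337174 -0.99614629] [497.58027799   0.         320.11133011] [-0.0188765  0.         0.         0.         0.       ]
side [0.58483708 1.26523451 1.20473119] [-0.03108861 -0.72931074 -0.68347593] [552.2783867    0.         325.15358992] [0.05803139 0.         0.         0.         0.        ]
0.1 [ 1.79919006e-01  9.83681208e-01 -6.48962302e-04 -1.09876730e-04] [0.22109553 0.58412866 0.24759676] 0.017
```

View pics/top0.png

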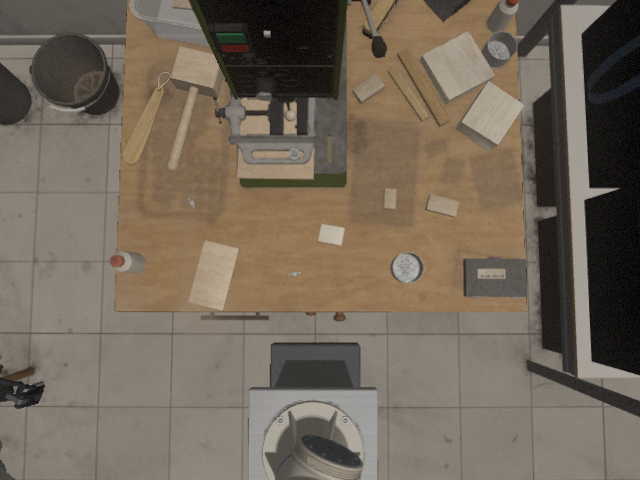

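View pics/side0.png

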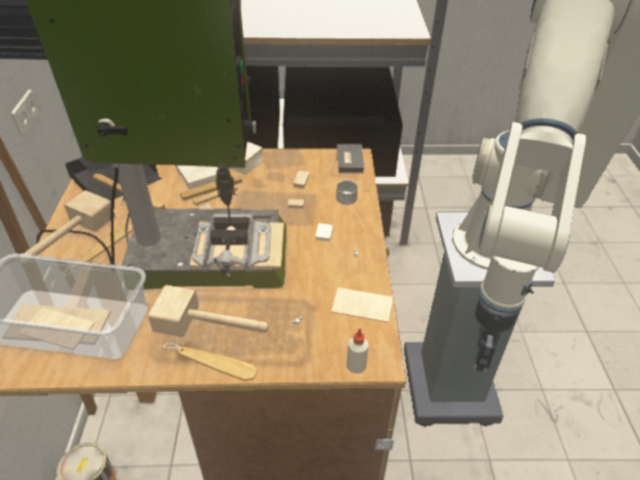

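The top view shows the short offcut at (390,199), the long one at (443,205) and the middle one at (331,235). The nuts are at (192,202) and (294,273), the tin at (407,267), the plate at (214,275) and the bottle at (122,262). The side view shows the same things, with the drill press behind them. Next I'll segment each one.

```bash
cat > seg.py <<'E'
from h import *
def seg(c,u,v,r,thr,z,medk=0):
    f=c['frame'];U0,V0=u-r,v-r
    p=f[V0:v+r+1,U0:u+r+1]; S=8
    lab=cv2.cvtColor(p,cv2.COLOR_RGB2LAB).astype(np.float32)
    b=np.concatenate([lab[0],lab[-1],lab[:,0],lab[:,-1]]); bg=np.median(b,0)
    d=np.linalg.norm(lab-bg,axis=2)
    d=cv2.resize(d,None,fx=S,fy=S,interpolation=cv2.INTER_CUBIC)
    m=(d>thr).astype(np.uint8)
    cs,_=cv2.findContours(m,cv2.RETR_EXTERNAL,cv2.CHAIN_APPROX_NONE)
    ctr=np.array([S*r+S/2]*2)
    k=max(cs,key=lambda k:cv2.contourArea(k)-1e9*(cv2.pointPolygonTest(k,tuple(ctr),True)<-3*S))
    uv=(k.reshape(-1,2)+.5)/S-.5+[U0,V0]
    P=toplane(c,uv,z)[:,:2]
    (cx,cy),(w,h),a=cv2.minAreaRect((P*1000).astype(np.float32))
    if w>h: w,h,a=h,w,a-90   # a: direction of short side from x axis (deg)
    M=cv2.moments((P*1000).astype(np.float32).reshape(-1,1,2))
    return dict(c=np.array([cx,cy])/1000,wh=(w,h),ashort=a,cm=np.array([M['m10'],M['m01']])/M['m00']/1000,dmax=d.max())
E
python3 - <<'E'
from seg import *
T=np.load('top0.npy',allow_pickle=True).item();Sd=np.load('side0.npy',allow_pickle=True).item()
for n,u,v,r,z in [('short',390,199,18,.014),('long',443,205,24,.02),('mid',331,235,20,.019),('nutA',192,202,10,.01),('nutB',294,273,10,.01),('plate',214,275,44,.006),('tin',407,267,22,.051),('case',495,278,40,.026)]:
    for t in (12,20,30):
        try:
            q=seg(T,u,v,r,t,z);print(n,t,q['c'].round(4),q['cm'].round(4),np.round(q['wh'],1),round(q['ashort'],1),round(float(q['dmax'])))
        except Exception as e: print(n,t,'-',e)
f=T['frame'];A=[cv2.resize(f[v-22:v+23,u-22:u+23],(260,260),interpolation=cv2.INTER_CUBIC) for u,v in [(390,199),(443,205),(331,235),(192,202),(294,273),(407,267)]]
save(np.vstack([np.hstack(A[:3]),np.hstack(A[3:])]),'crops.png')
E
```

```text
short 12 [ 0.6231 -0.194 ] [ 0.624  -0.1953] [33.5 56. ] 86.0 49
short 20 [ 0.6241 -0.1956] [ 0.6242 -0.1956] [28.9 51.6] 86.4 49
short 30 [ 0.6239 -0.1956] [ 0.623  -0.1959] [27.1 49.6] 86.7 49
long 12 [ 0.6053 -0.3242] [ 0.6046 -0.3239] [45.7 81.7] -14.1 49
long 20 [ 0.6045 -0.3274] [ 0.6044 -0.3291] [42.5 73.7] -17.1 49
long 30 [ 0.5872 -0.3429] [ 0.588 -0.347] [14.7 32.5] 5.0 49
mid 12 [ 0.5316 -0.0456] [ 0.5316 -0.0458] [49.3 63.4] -10.4 69
mid 20 [ 0.5318 -0.0457] [ 0.5318 -0.046 ] [47.5 61.9] -10.2 69
mid 30 [ 0.5319 -0.0459] [ 0.5318 -0.0462] [46.  60.6] -10.3 69
nutA 12 [0.6134 0.3079] [0.6127 0.3079] [13.3 30.4] -70.0 49
nutA 20 [0.6131 0.3078] [0.6125 0.3078] [11.7 27.6] -71.3 49
nutA 30 [0.6097 0.3069] [0.6114 0.3069] [10.  17.7] -76.1 49
nutB 12 [0.4348 0.0457] [0.4344 0.0458] [14.9 30.7] -8.0 51
nutB 20 [0.4341 0.0454] [0.4344 0.0452] [11.4 29.5] 24.2 51
nutB 30 [0.4347 0.047 ] [0.4338 0.0461] [ 9.7 12.3] -29.6 51
plate 12 [0.4187 0.2462] [0.406  0.2485] [199.5 222.3] 0.1 65
plate 20 [0.43   0.2495] [0.43   0.2495] [ 91.6 162.3] 76.3 65
plate 30 [0.4302 0.2493] [0.4301 0.2481] [ 89.8 160.3] 76.2 65
tin 12 [ 0.4477 -0.2293] [ 0.4482 -0.2286] [77.5 84. ] 25.9 73
tin 20 [ 0.4477 -0.2279] [ 0.4481 -0.228 ] [72.8 81.2] 7.6 73
tin 30 [ 0.4481 -0.2278] [ 0.4481 -0.2281] [70.6 79.7] 13.0 73
case 12 [ 0.4233 -0.4532] [ 0.433  -0.4441] [199.6 207.3] 0.1 93
case 20 [ 0.4499 -0.4522] [ 0.4257 -0.452 ] [154.9 164.2] -2.9 93
case 30 [ 0.4262 -0.451 ] [ 0.4252 -0.4511] [101.1 161.1] -1.9 93
```

View pics/crops.png

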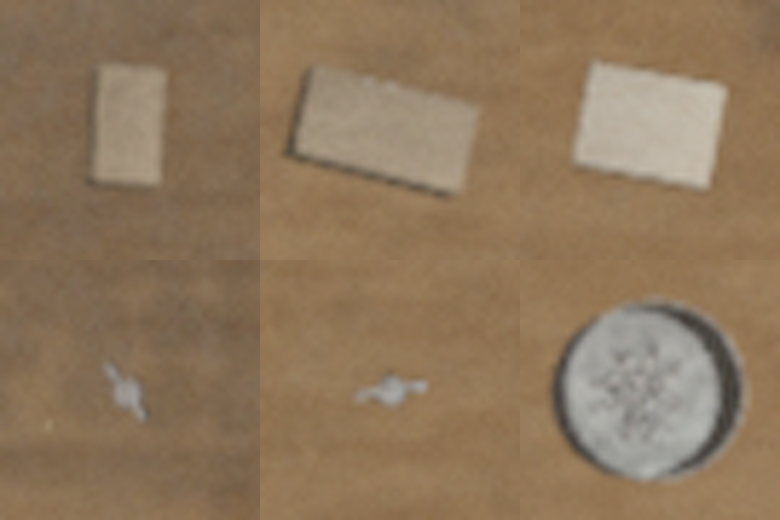

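The crops match the sizes given. The long offcut's dark near side has to be masked out. I'll refine that, get the nut angles by PCA, and cross-check against the side view.

```bash
cat > seg2.py <<'E'
from seg import *
def soft(c,u,v,r,thr,z,light=True):
    """upsampled mask of pixels lighter than bg; returns centre (min rect), size, long-axis angle by PCA (deg)"""
    S=8;p=c['frame'][v-r:v+r+1,u-r:u+r+1]
    lab=cv2.cvtColor(p,cv2.COLOR_RGB2LAB).astype(np.float32)
    bg=np.median(np.concatenate([lab[0],lab[-1],lab[:,0],lab[:,-1]]),0);e=lab-bg
    d=e[:,:,0]*.5-e[:,:,2]-e[:,:,1]*.5   # lighter and less yellow/red
    if light: d=np.where(e[:,:,0]<-12,0,d)
    d=cv2.resize(d,None,fx=S,fy=S,interpolation=cv2.INTER_CUBIC)
    cs,_=cv2.findContours((d>thr).astype(np.uint8),cv2.RETR_EXTERNAL,cv2.CHAIN_APPROX_NONE)
    k=max(cs,key=cv2.contourArea)
    P=toplane(c,(k.reshape(-1,2)+.5)/S-.5+[u-r,v-r],z)[:,:2]*1000
    (cx,cy),wh,a=cv2.minAreaRect(P.astype(np.float32))
    m=np.zeros(d.shape,np.uint8);cv2.drawContours(m,[k],-1,1,-1);ys,xs=np.nonzero(m)
    Q=toplane(c,(np.c_[xs,ys]+.5)/S-.5+[u-r,v-r],z)[:,:2]*1000
    w,E=np.linalg.eigh(np.cov(Q.T));l=E[:,1]
    return np.array([cx,cy])/1000,Q.mean(0)/1000,np.sort(wh),np.degrees(np.arctan2(l[1],l[0]))%180, (np.degrees(np.arctan2(l[1],l[0]))%180, a)
E
python3 - <<'E'
from seg2 import *
T=np.load('top0.npy',allow_pickle=True).item();Sd=np.load('side0.npy',allow_pickle=True).item()
L=[('short',390,199,18,.014),('long',443,205,24,.02),('mid',331,235,20,.019),('nutA',192,202,10,.01),('nutB',294,273,10,.01),('plate',214,275,42,.006)]
for n,u,v,r,z in L:
  for t in (10,14,18):
    q=soft(T,u,v,r,t,z);print(n,t,q[0].round(4),q[1].round(4),q[2].round(1),round(q[3],1),round(q[4][1],1))
  if t==18:
    s=proj(Sd,[*q[1],z])[0].round().astype(int)
    try:
        q=soft(Sd,s[0],s[1],14 if n!='plate' else 36,12,z);print('  side',s,q[0].round(4),q[1].round(4),q[2].round(1),round(q[3],1))
    except Exception as e: print('  side',s,e)
E
```

```text
short 10 [ 0.6243 -0.1954] [ 0.6242 -0.1954] [30.3 52.9] 177.2 85.9
short 14 [ 0.6242 -0.1954] [ 0.6241 -0.1954] [29.  51.5] 177.3 86.3
short 18 [ 0.624  -0.1955] [ 0.6238 -0.1954] [27.4 50.3] 177.9 86.8
  side [296 201] [ 0.6267 -0.1921] [ 0.6266 -0.1921] [33.3 54.3] 174.1
long 10 [ 0.6064 -0.3274] [ 0.6061 -0.3273] [41.6 76.1] 75.3 75.6
long 14 [ 0.6064 -0.3273] [ 0.6059 -0.3273] [40.5 74.5] 75.6 75.4
long 18 [ 0.6066 -0.3272] [ 0.6051 -0.3281] [39.3 73.1] 78.4 75.2
  side [302 176] [ 0.609  -0.3236] [ 0.6086 -0.3238] [44. 79.] 76.4
mid 10 [ 0.5316 -0.0456] [ 0.5316 -0.0457] [49.  63.7] 79.7 79.5
mid 14 [ 0.5316 -0.0456] [ 0.5316 -0.0458] [48.1 62.6] 79.6 79.5
mid 18 [ 0.5317 -0.0456] [ 0.5317 -0.0458] [47.2 61.9] 79.6 79.7
  side [325 229] [ 0.5346 -0.0416] [ 0.5345 -0.0417] [53.2 73. ] 82.3
nutA 10 [0.6133 0.3085] [0.6132 0.3081] [14.2 30.3] 35.4 54.6
nutA 14 [0.6133 0.3085] [0.613 0.308] [13.2 28.9] 35.7 54.8
nutA 18 [0.6131 0.3084] [0.6128 0.3078] [12.2 27.6] 35.8 54.8
  side [298 319] [0.6144 0.3118] [0.6152 0.3105] [17.7 33.3] 38.9
nutB 10 [0.4342 0.0461] [0.4343 0.046 ] [14.2 31.2] 98.8 81.6
nutB 14 [0.4341 0.0458] [0.4343 0.0458] [13.1 30.8] 99.0 25.3
nutB 18 [0.4342 0.0457] [0.4343 0.0456] [12.2 29.8] 99.1 25.5
  side [357 251] [0.4366 0.0459] [0.437  0.0467] [15.4 34.5] 100.3
plate 10 [0.4298 0.2498] [0.4293 0.2499] [ 92.9 163.5] 166.1 76.0
plate 14 [0.43   0.2497] [0.4295 0.2497] [ 91.6 162.1] 166.2 76.2
plate 18 [0.4299 0.2497] [0.4296 0.2495] [ 90.5 160.9] 166.3 76.4
  side [363 303] [0.4196 0.2233] [0.4097 0.2425] [191.  254.3] 20.8
```

```bash
cat > act.py <<'E'
from seg2 import *
from scipy.spatial.transform import Rotation as R
def quat(a):
    a=np.radians(a);y=np.array([np.cos(a),np.sin(a),0]);z=np.array([0,0,-1.])
    return R.from_matrix(np.c_[np.cross(y,z),y,z]).as_quat()
def best(p,a):
    q0=np.array(get_obs()['joint_pos']);o=[]
    for k in (0,180):
        q=kinematics.solve_ik(p,quat(a+k))
        if q is not None: o.append((np.abs(np.array(q)-q0).max(),a+k))
    return quat(min(o)[1])
def pick(xy,a,z,pre,w,F,hi=.2):
    p=[xy[0],xy[1],hi]; bot.reach(p,best(p,a)); hand.move_gripper(pre)
    bot.servo_line([*xy,z+.03],velocity=.25); bot.servo_line([*xy,z],velocity=.08)
    hand.move_gripper(max(w-.01,0),F); o=get_obs()
    print('grip w %.4f F %.1f'%(o['gripper_width'],o['grip_force']))
    bot.servo_line([*xy,hi],velocity=.25); o=get_obs()
    print(' lifted w %.4f F %.1f t %.1f'%(o['gripper_width'],o['grip_force'],o['time_s']))
def place(xy,a,z,op,hi=.2):
    p=[xy[0],xy[1],hi]; bot.reach(p,best(p,a))
    bot.servo_line([*xy,z+.02],velocity=.25); bot.servo_line([*xy,z],velocity=.05)
    print(' fz',np.round(get_obs()['wrist_force'],1))
    bot.dwell(.2);hand.move_gripper(op);bot.dwell(.2); bot.servo_line([*xy,hi],velocity=.2); print(' t',get_obs()['time_s'])
OFF=np.array([.001,.001]); PL=np.array([.4299,.2497])+OFF; PA=76.2
E
python3 - <<'E'
from act import *
p=[.35,.25,.3];bot.reach(p,best(p,PA))
print(get_obs()['time_s'])
pick(np.array([.6064,-.3273])+OFF,75.5-90,.018,.06,.040,40)
place(PL,PA,.018+.006+.001,.056)
p=[.4,-.1,.25];bot.reach(p,best(p,0))
c=snap('top');q=soft(c,214,275,16,12,.026);print([np.round(x,4) for x in q[:4]],get_obs()['time_s'])
save(cv2.resize(c['frame'][180:320,150:350],(800,560)),'p1.png')
E
```

```text
1.4583
grip w 0.0393 F 41.9
 lifted w 0.0388 F 41.6 t 6.6
 fz [ 0.1 -0.  -0.9]
 t 11.7917Traceback (most recent call last):
  File "<stdin>", line 7, in <module>
  File "seg2.py", line 11, in soft
    k=max(cs,key=cv2.contourArea)
ValueError: max() iterable argument is empty
```

Run:
```python
from act import *
c=snap('top');save(cv2.resize(c['frame'][200:320,150:310],(800,600),interpolation=cv2.INTER_CUBIC),'p1.png')
for t in(8,12,16,20):
    q=seg(c,214,275,17,t,.026);print(t,q['c'].round(4),q['cm'].round(4),np.round(q['wh'],1),q['ashort'])
print(PL)
```

```text
8 [0.4306 0.2559] [0.4352 0.2575] [32.7 78.2] 73.1127700805664
12 [0.4365 0.2458] [0.4363 0.2458] [3.4 4.4] -88.89144384860992
16 [0.4326 0.2646] [0.4343 0.2646] [12.1 72.3] 74.98296356201172
20 [0.4241 0.229 ] [0.4248 0.2285] [ 5.2 73.3] 76.43214416503906
[0.4309 0.2507]
```

View pics/p1.png

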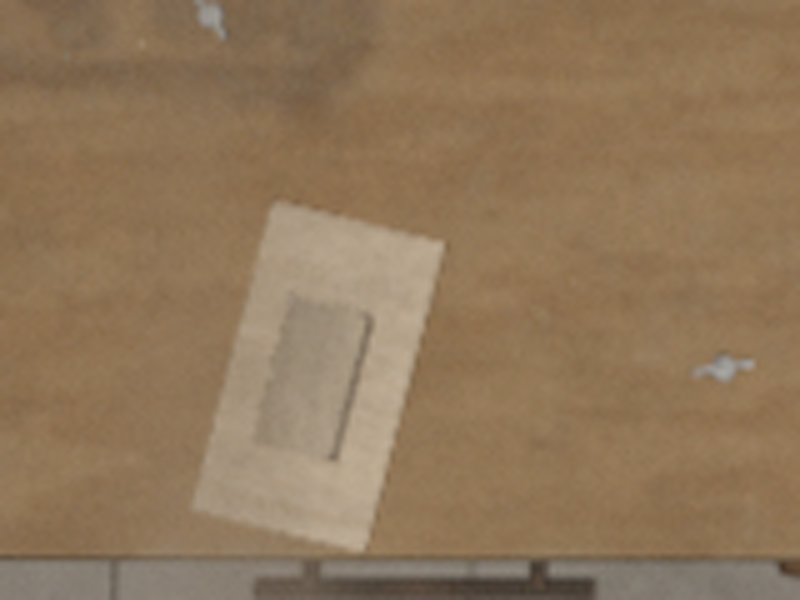

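The long offcut lies flat and centred on the plate. In the crop its top corners are about (292,295), (370,313), (333,460) and (255,443). I'll check those in metres, then place the other two.

Run:
```python
from act import *
c=snap('top');k=np.array([(292,295),(370,313),(333,460),(255,443)])/5-.4+[150,200]
P=toplane(c,k,.026);print(P.round(4),P.mean(0)+[*OFF,0])
pick(np.array([.5316,-.0457])+OFF,79.6-90,.018,.065,.045,40)
place(PL,PA,.018+.026+.001,.062)
pick(np.array([.6242,-.1954])+OFF,177.2-90,.0175,.05,.030,40)
place(PL,PA,.0175+.045+.001,.045)
p=[.4,-.1,.25];bot.reach(p,best(p,0))
c=snap('top');d=snap('side')
save(np.hstack([cv2.resize(c['frame'][225:325,165:265],(400,400),interpolation=cv2.INTER_CUBIC),cv2.resize(d['frame'][250:350,310:410],(400,400),interpolation=cv2.INTER_CUBIC)]),'p2.png')
```

```text
[[0.4697 0.2592 0.026 ]
 [0.4609 0.2203 0.026 ]
 [0.3885 0.2373 0.026 ]
 [0.3967 0.276  0.026 ]] [0.42994978 0.24920728 0.026     ]
grip w 0.0444 F 41.1
 lifted w 0.0437 F 40.7 t 16.7
 fz [-0.1 -0.4  0.5]
 t 20.7417
grip w 0.0289 F 40.7
 lifted w 0.0290 F 40.4 t 25.3
 fz [ 0.1 -0.9 -0.1]
 t 29.7333
```

View pics/p2.png

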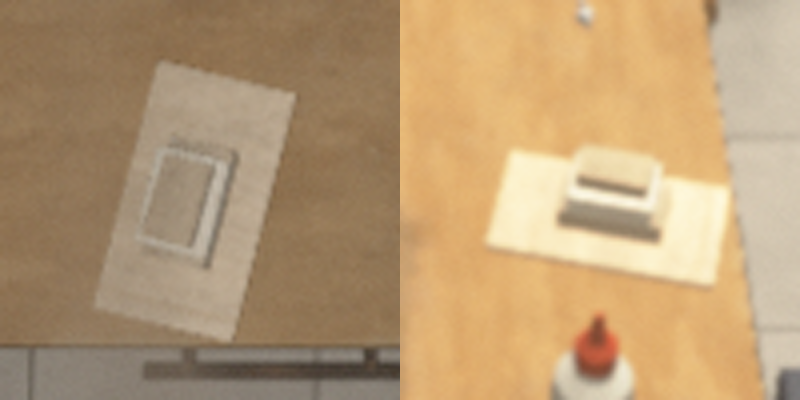

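The pile is stacked flat and looks centred; the offset between tops is only parallax. Next, the nuts.

Run:
```python
from act import *
TN=np.array([.448,-.228])+OFF
pick(np.array([.4343,.0459])+OFF,98.9-90,.0185,.032,.013,25)
place(TN,8,.052,.023)
pick(np.array([.6131,.3081])+OFF+[0,.0005],35.5+90,.0185,.032,.013,25)
place(TN,8,.052,.023)
p=[.35,0,.3];bot.reach(p,best(p,0))
c=snap('top');d=snap('side');cr=lambda f,u,v,r:cv2.resize(f[v-r:v+r,u-r:u+r],(400,400),interpolation=cv2.INTER_CUBIC)
save(np.hstack([cr(c['frame'],407,267,25),cr(c['frame'],214,275,50)]),'p3.png');save(c['frame'],'p4.png')
```

```text
grip w 0.0110 F 24.5
 lifted w 0.0110 F 24.4 t 34.6
 fz [0.3 0.3 0.4]
 t 38.45
grip w 0.0110 F 24.3
 lifted w 0.0111 F 24.4 t 43.2
 fz [-0.3  1.5 -0.1]
 t 48.0083
```

View pics/p3.png

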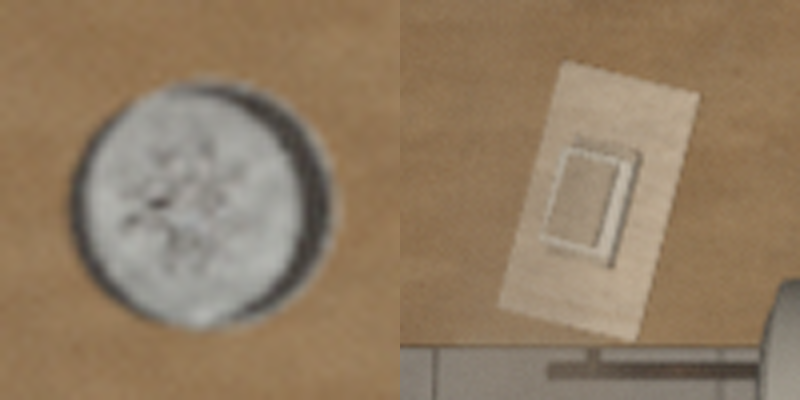

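View pics/p4.png

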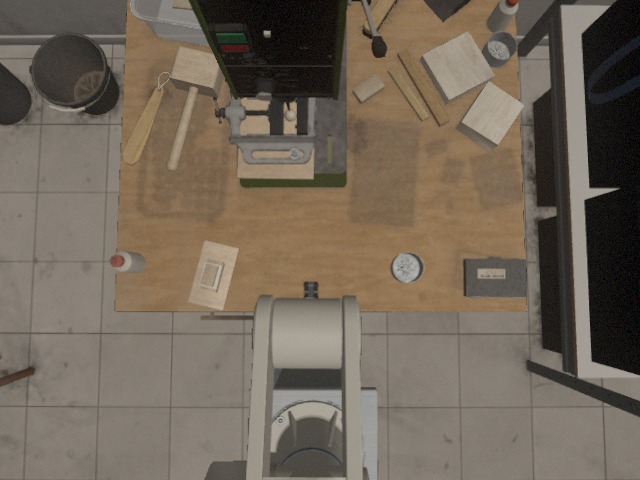

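The pile is intact, the worktop is clear, and the bottle and case haven't moved. The nuts are hard to see against the spotted tin floor, so I'll compare with the first picture.

Run:
```python
from act import *
T=np.load('top0.npy',allow_pickle=True).item();c=snap('top');cr=lambda f:cv2.resize(f[247:287,387:427],(400,400),interpolation=cv2.INTER_CUBIC)
D=np.clip(np.abs(c['frame'].astype(int)-T['frame']).astype(int)*4,0,255).astype(np.uint8)
save(np.hstack([cr(T['frame']),cr(D)]),'p5.png')
for n,(a,b,e,f) in dict(bottle=(245,280,105,150),case=(250,305,455,535)).items(): print(n,np.abs(c['frame'][a:b,e:f].astype(int)-T['frame'][a:b,e:f]).max())
```

```text
bottle 10
case 11
```

View pics/p5.png

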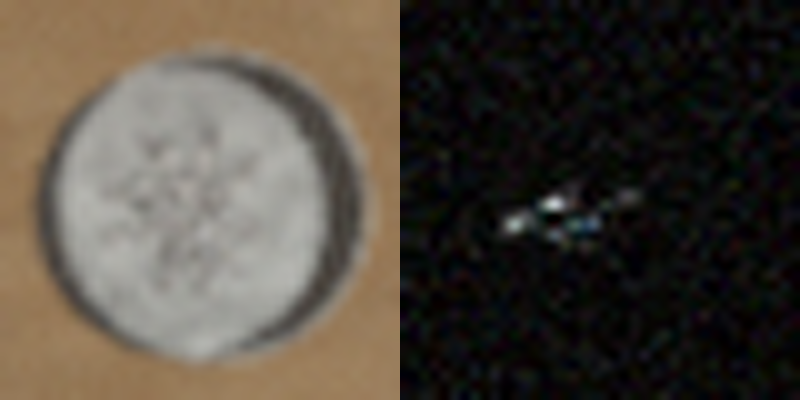

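The difference shows a change about 32 mm long inside the tin, which could be one nut or two. I'll find out where the second one is.

Run:
```python
from act import *
p=[.30,.25,.3];bot.reach(p,best(p,0))
for n in('top','side'):
    T=np.load(n+'0.npy',allow_pickle=True).item();c=snap(n)
    D=cv2.GaussianBlur(np.abs(c['frame'].astype(np.float32)-T['frame']).max(2),(3,3),0)
    k,_,st,ce=cv2.connectedComponentsWithStats((D>12).astype(np.uint8))
    for s,e in zip(st[1:],ce[1:]):
        if s[4]>=3: print(n,s[4],e.round(),s[2:4])
    if n=='side':
        u,v=proj(c,get_obs()['position'])[0].astype(int);print(u,v)
        r=lambda f,u,v,h:cv2.resize(f[v-h:v+h,u-h:u+h],(400,400),interpolation=cv2.INTER_CUBIC)
        save(np.hstack([r(c['frame'],u,v,30),r(c['frame'],346,192,20)]),'p6.png')
```

```text
top 3 [216.   1.] [2 2]
top 13 [259.   1.] [5 4]
top 20 [266.   2.] [7 6]
top 5 [276.   2.] [3 2]
top 36 [283.   4.] [10  8]
top 3 [288.   0.] [2 2]
top 8 [302.   1.] [3 3]
top 6 [314.   1.] [4 3]
top 3 [622.   0.] [2 2]
top 4 [632.   2.] [2 2]
top 7 [247.   3.] [3 3]
top 4 [316.   4.] [2 2]
top 3 [311.   5.] [2 2]
top 3 [241.   8.] [2 2]
top 3 [256.   7.] [2 2]
top 11 [637.   8.] [5 5]
top 6 [255.  10.] [5 2]
top 6 [264.  11.] [2 5]
top 26 [295.  16.] [6 9]
top 5 [622.  12.] [2 3]
top 5 [275.  13.] [3 2]
top 5 [286.  12.] [3 2]
top 6 [302.  14.] [4 3]
top 5 [632.  14.] [2 3]
top 9 [306.  17.] [3 5]
top 3 [614.  14.] [2 2]
top 4 [628.  14.] [2 2]
top 14 [269.  18.] [5 4]
top 4 [324.  18.] [2 3]
top 3 [638.  17.] [2 2]
top 4 [246.  22.] [2 2]
top 12 [260.  23.] [5 4]
top 6 [288.  20.] [3 2]
top 4 [296.  22.] [3 3]
top 5 [311.  22.] [2 3]
top 6 [316.  22.] [2 3]
top 11 [613.  23.] [4 5]
top 5 [633.  24.] [3 3]
top 3 [268.  25.] [2 2]
top 4 [288.  24.] [2 2]
top 5 [318.  26.] [2 3]
top 7 [291.  29.] [2 4]
top 15 [629.  29.] [5 7]
top 3 [287.  30.] [2 2]
top 4 [258.  32.] [2 2]
top 3 [61
[... 3781 characters left out ...]
[2 2]
top 2204 [325. 460.] [81 45]
top 29 [  1. 445.] [ 3 12]
top 169 [  5. 472.] [16 21]
top 3 [352. 463.] [2 2]
side 32971 [522. 141.] [235 372]
side 340 [633.  81.] [20 41]
side 16 [477.  69.] [8 7]
side 5 [601.  74.] [3 3]
side 79 [499. 105.] [32 32]
side 273 [631. 118.] [20 44]
side 16 [411. 114.] [6 7]
side 894 [485. 156.] [34 57]
side 10 [503. 140.] [3 5]
side 8 [449. 142.] [5 2]
side 41 [617. 143.] [9 7]
side 10 [481. 167.] [3 5]
side 280 [301. 180.] [18 20]
side 232 [524. 189.] [17 26]
side 6 [346. 192.] [3 3]
side 178 [296. 204.] [18 11]
side 333 [323. 232.] [20 21]
side 46 [356. 253.] [ 6 10]
side 9 [492. 252.] [3 5]
side 616 [363. 299.] [30 27]
side 72 [297. 320.] [11  9]
422 224
```

View pics/p6.png

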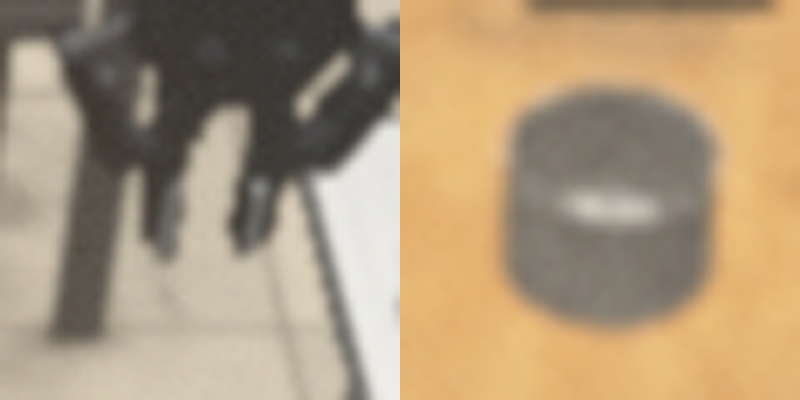

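The gripper is empty. The only changes on the worktop are at the spots I picked from, the pile and inside the tin, so both nuts are in it. The second was released below the rim, and there is no stray nut anywhere.

```bash
python3 -c "
from h import *
bot.dwell(.5);print(get_obs()['time_s'],hand_in())"
```

```text
the job is handed in; nothing more can be done
50.8 None
```

The job is handed in at 50.8 s: the offcuts are piled longest, middle, shortest in the middle of the plate, and both wing nuts went into the front tin (the nuts are hard to tell apart there, but none is left on the worktop or in the gripper), with the bottle and case not moved.

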